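# Unlock the yellow cast's sledge and run it to the far stop

## Task

Two small bench rails each hold a plaster cast on a sledge that is locked at the robot's end of its rail. For the rail with the yellow cast, draw the orange lock slide fully out to the side, then move the sledge all the way along its rail to the far stop and let go. Leave the other rail, with the white cast, locked as it is.

Things in the scene. Friction and masses are not known exactly. Their poses are not given: they have to be found in the camera images.
- yellow_unit: rail with the yellow cast: aluminium plate 200x90x10 mm fixed to the bench, with a 50 mm wide tongue under the lock on its left, out to y=130 mm. Origin: centre of the 200x90 plate, on the bench top. x along the rail, away from the robot (within 0.35 rad of straight ahead), y left, z up; the offsets below are in this frame. An identical rail with a white cast stands beside it, left or right.
- yellow_lock (a joint): its orange lock slide, m: 0 locked, 0.032 fully out along +y (sledge free from 0.024); stays where left, about 2 N. Bolt lies across the rail just ahead of the sledge. Upright orange tab 14 (x) x 20 (y) mm, z 22 to 62 mm, centred at x=0, y=72 mm + joint; grip it across x at z=50 mm (a guide 29 mm high stands close on its rail side).
- yellow_sled (a joint): its grey sledge with the yellow cast fixed on it, m: 0 near the robot, 0.09 at the far stop along +x; 4 mm of play while locked; stays where left, about 2 N. Upright black handle 14 (x) x 16 (y) mm, z 34 to 89 mm, centred at x=-82 mm + joint, y=0; grip it across y at z=76 mm. The cast, top at z=58 mm, begins about 14 mm ahead of the handle.
- white_lock_tab (a point): orange lock tab of the other rail (white cast), same size and make; the point is on the tab's centre line, 50 mm above the bench, axes as its rail's. It must stay where it is.

How it is judged:
By the outcome, as a careful person would: the job done as asked, in the order asked, and still so for the second after the job is handed in, with the robot touching nothing.
It also fails if it takes over 42 s, if anything falls off the work surface, if the arm or the gripper's body presses on something with over 40 N, if the wrist force passes 120 N, or if a joint passes its speed limit or range.

## Robot

A 7-joint arm with a two-finger parallel gripper is mounted at the origin on the work surface; the furniture and walls round the work are solid. World frame = base frame: x ahead of the robot, y to its left, z up, the work surface at z = 0. Lengths are in m, angles in rad, forces in N, time in s.
With the tool pointing down it reaches from about 0.425 to 0.875 m from the base axis. Payload 4.7 kg.
Tool frame: the origin (TCP) lies midway between the tips of the shut fingers; the grasp point (between the pads) lies 19 mm behind it (env.pinch_z is the distance from the TCP to the grasp point, in m); z points along the fingers, y is the line along which they close (so a half turn about z gives the same grasp; the last joint's range is limited). The gripper opens to 87 mm and grips with 3 to 60 N. Pads are 19 mm wide; open, the fingers measure 117 mm over their backs; the gripper's body (75 mm by 190 mm) begins 51 mm behind the grasp point.
Start: joints at [1.225, 0.321, -0.07, 1.45, 0.023, 1.371, -0.057], TCP at [0.229, -0.608, 0.223] pointing down, gripper open.
Joint ranges: [-2.86, 2.86], [-0.3, 2.09], [-1.38, 1.24], [0.06, 2.45], [-1.56, 4.7], [0.09, 2.05], [-2.69, 2.69]. Speed limits (rad/s): [2.57, 2.57, 3.14, 3.14, 3.14, 3.14, 3.14].

## Interface

Orientations are given as a unit quaternion [x, y, z, w].
In Python, from bench import env gives the robot as it stands.
- The arm moves only by the tool arm_command, never from a script. Its arguments are lists of equal length, an entry for each row: "travel": the shift along the tool's x, y, z scaled (see below), a list of three; "twist": the turn, a rotation vector about the tool's x, y, z scaled (see below), a list of three; "gripper": the opening, from -1 (shut) to 1 (fully open). In form: {"travel": [[dx, dy, dz], ...], "twist": [[wx, wy, wz], ...], "gripper": [gripper, ...]}. A call has 1 to 12 rows; each row shifts and turns the commanded pose from where the row before left it, along the tool's axes as they then stand; what a row does not reach is not made up. The controller multiplies each number of a shift by 10 cm and each number of a turn by 90 degrees. A row lasts 1/12 s, in which the tool goes at most 41.7 mm and 7.16 degrees, less where a joint would pass 70% of its speed; a pose out of reach is approached as far as the arm can. A call with a number of a shift or a turn outside -1 to 1 is refused whole. A call with a gripper value outside its range is refused whole. The fingers move at their own pace and stop on an object; the grip force is fixed at half the most. Time passes only in rows, so rows that do not move let the fingers close. It gives the time, the measured TCP pose, the force, the opening and the grip force at its end, in the units of the state.
- env.read_state(): the state, without advancing time (a new reading comes with each control period).
- env.read_camera(name): name is "scene" or "top" or "wrist"; returns the picture (480x640x3 uint8, red, green, blue); there is no depth.
- env.camera_model(name): a dict with "fov_y" (degrees; the focal length in pixels is half the picture's height over the tangent of half this angle, whatever the lens; pixels are square), "cx", "cy" (the principal point, pixels), "R" (3x3) and "t" (3): a world point X has camera coordinates R X + t; the wrist camera has in their place "tool_from_camera" (4x4, takes a point from camera to tool coordinates, whose origin is the TCP and whose axes are the flange's). Camera axes: x right, y down, z forward; pixel columns grow to the right and rows downward; lengths in m; the calibration is good to about 2 mm. A picture is of the moment at which its call begins: read the wrist's pose just before it. camera_model takes no time and is no camera call.
- env.sign_off(): hands the job in; it is judged then, once.
The state is a dict: "time": time; "qpos": joint angles; "qd": joint speeds; "effort": joint torques, N m; "eef_pos": TCP position; "eef_rot": TCP orientation; "contact_force": force on the tool from outside, world axes, zero at the start; "moment": the same for the moment, N m; "gripper_width": finger opening in m; "grasp_force": force on a finger pad.
Only numpy, scipy, OpenCV 4.12 (cv2) and the standard library are available. Lean on these libraries where they do the work, as an engineer would, in place of code of your own. Each camera call takes 0.05 s, during which the arm holds its last target. There are 200 camera calls.

## Working session

There is one attempt and no reset: what is moved stays moved. The work goes in short steps, Python scripts to look and compute and a tool call to move; the robot and the scene stay as the last step left them, time stands still between calls to the robot, and variables do not carry over. Pictures are saved under pics/ and viewed, at most 10 in all, crops included, and the job is handed in when it is done.

Besides the shell and the picture viewer there is one more tool, called after "Call:" by a JSON object that holds its "op" and its "data". arm_command: Moves the arm, as the interface text tells. Its arguments: {"type":"object","properties":{"travel":{"type":"array","items":{"type":"array","items":{"type":"number"}}},"twist":{"type":"array","items":{"type":"array","items":{"type":"number"}}},"gripper":{"type":"array","items":{"type":"number"}}},"required":["travel","twist","gripper"]}

```bash
mkdir -p pics; ls
python3 - <<'E'
from bench import env
import cv2,numpy as np
print(env.read_state()); print(env.pinch_z)
for n in("scene","top"):
    im=env.read_camera(n); cv2.imwrite(f"pics/{n}0.png",im[:,:,::-1]); print(n,env.camera_model(n))
print(env.camera_model("wrist"))
E
```

```text
pics
{'time': 0.0, 'qpos': array([ 1.22510003,  0.32185312, -0.07008382,  1.45171066,  0.02257239,
        1.3707748 , -0.05690641]), 'qd': array([-0.00012618,  0.00098395,  0.00047496, -0.00174762, -0.00030271,
        0.00094263, -0.0004141 ]), 'effort': array([ 4.55195513e-04, -4.91289890e+01, -4.03510798e-01, -3.12526703e+01,
       -6.38734270e-02,  4.39544418e-02,  1.82615640e-04]), 'eef_pos': array([ 0.22861728, -0.60786519,  0.22142403]), 'eef_rot': array([ 9.83859788e-01,  1.78938418e-01, -2.10580141e-04, -9.56711856e-04]), 'contact_force': array([-0.48346704, -0.29353035, -0.27601668]), 'moment': array([ 0.01268092, -0.00277854,  0.05039447]), 'grasp_force': 0.0, 'gripper_width': 0.08679935426251115}
0.0187
scene {'fov_y': 57.78806082940571, 'cx': 318.92392241600226, 'cy': 234.02751990156844, 'R': array([[-0.57077533, -0.8209685 , -0.01504121],
       [-0.66346077,  0.47190645, -0.5806239 ],
       [ 0.48377198, -0.32142654, -0.81403295]]), 't': array([0.3905291 , 0.36723748, 0.65805021])}
top {'fov_y': 51.3842289667264, 'cx': 316.4660971283583, 'cy': 234.4029135941172, 'R': array([[ 0.00496878, -0.99973609,  0.02242914],
       [-0.9932596 , -0.00753157, -0.11566607],
       [ 0.11580447, -0.02170324, -0.99303489]]), 't': array([0.09438609, 0.54081904, 0.85992738])}
{'fov_y': 64.77767323119895, 'cx': 313.4015571873231, 'cy': 240.2902596058043, 'tool_from_camera': array([[ 5.48490010e-04, -9.58132753e-01, -2.86323814e-01,
         7.75966859e-02],
       [ 9.99999823e-01,  5.91172721e-04, -6.26285119e-05,
         6.26945088e-04],
       [ 2.29273257e-04, -2.86323729e-01,  9.58132908e-01,
        -1.62412896e-01],
       [ 0.00000000e+00,  0.00000000e+00,  0.00000000e+00,
         1.00000000e+00]])}
```

View pics/top0.png

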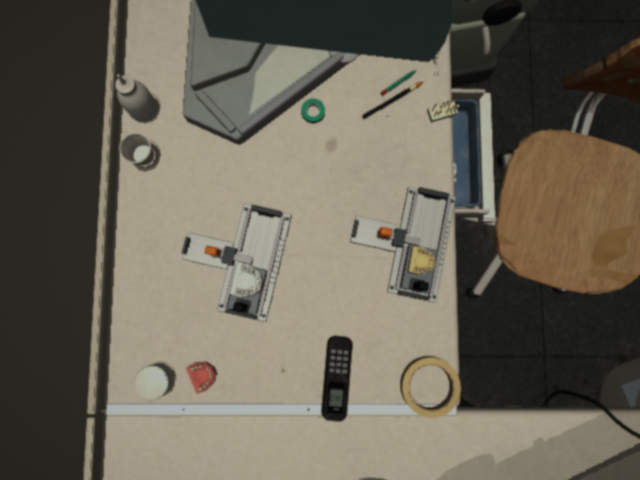

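View pics/scene0.png

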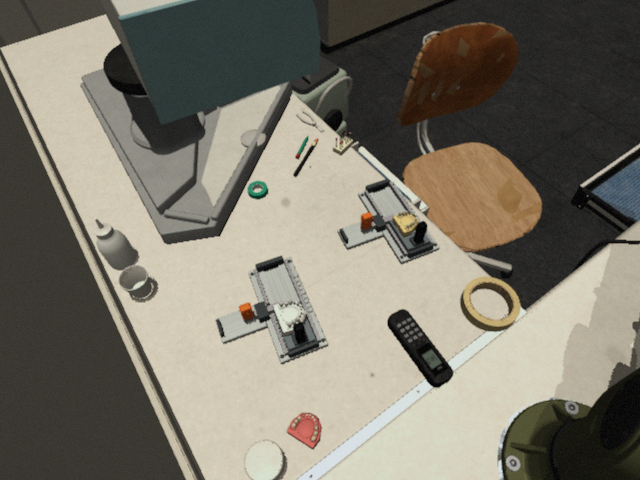

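The top view shows the yellow-cast rail on the right: orange tab at about (384,233), black handle at about (421,285), and plate corners near (407,188), (455,195), (436,301) and (389,292). The white one is on the left, with its tab at (212,251).

```bash
cat > h.py <<'E'
import numpy as np,cv2
from bench import env
from scipy.spatial.transform import Rotation as Ro
def ray(n,px,z,st=None):
    m=env.camera_model(n); f=240/np.tan(np.radians(m["fov_y"]/2))
    d=np.array([(px[0]-m["cx"])/f,(px[1]-m["cy"])/f,1.])
    if n=="wrist":
        T=m["tool_from_camera"];R=Ro.from_quat(st["eef_rot"]).as_matrix()
        o=st["eef_pos"]+R@T[:3,3]; d=R@T[:3,:3]@d
    else:
        R=np.array(m["R"]); o=-R.T@m["t"]; d=R.T@d
    return o+d*(z-o[2])/d[2]
def orange(im):
    h=cv2.cvtColor(im,cv2.COLOR_RGB2HSV)
    m=cv2.inRange(h,(3,170,90),(14,255,255))
    n,l,s,c=cv2.connectedComponentsWithStats(m)
    return [(tuple(np.round(c[i],1)),s[i].tolist()) for i in range(1,n) if s[i,4]>25]
E
python3 - <<'E'
from h import *
for n in("top","scene"):
    im=cv2.imread(f"pics/{n}0.png")[:,:,::-1].copy()
    for c,s in orange(im): print(n,c,s,ray(n,c,.055).round(4))
P=[ray("top",p,.01) for p in((407,187.5),(455,194.5),(436,301.5),(388.5,292))]
P=np.array(P);print(P.round(4),P.mean(0).round(4))
print([np.linalg.norm(P[i]-P[(i+1)%4]).round(4) for i in range(4)])
x=P[0]+P[1]-P[2]-P[3]; yaw=np.arctan2(x[1],x[0]);print("yaw",yaw)
print("handle",ray("top",(421,285),.085))
c=P.mean(0)[:2];R=np.array([[np.cos(yaw),-np.sin(yaw)],[np.sin(yaw),np.cos(yaw)]])
print("tab",c+R@[0,.072],"handle",c+R@[-.082,0])
E
```

```text
top (np.float64(385.0), np.float64(231.9)) [380, 228, 11, 9, 80] [ 0.5426 -0.021   0.055 ]
top (np.float64(211.4), np.float64(250.5)) [206, 247, 12, 9, 75] [0.5081 0.2789 0.055 ]
scene (np.float64(445.2), np.float64(35.8)) [441, 30, 11, 13, 49] [ 0.9323 -0.6205  0.055 ]
scene (np.float64(432.9), np.float64(41.9)) [424, 36, 16, 16, 55] [ 0.9301 -0.5698  0.055 ]
scene (np.float64(366.5), np.float64(216.4)) [362, 212, 11, 10, 66] [ 0.5442 -0.0214  0.055 ]
scene (np.float64(245.0), np.float64(308.2)) [239, 303, 13, 12, 93] [0.5076 0.2809 0.055 ]
[[ 0.6314 -0.0701  0.01  ]
 [ 0.619  -0.1593  0.01  ]
 [ 0.4222 -0.1193  0.01  ]
 [ 0.4388 -0.0334  0.01  ]] [ 0.5278 -0.0955  0.01  ]
[np.float64(0.09), np.float64(0.2009), np.float64(0.0875), np.float64(0.1961)]
yaw -0.19423755953956245
handle [ 0.45047637 -0.07526975  0.085     ]
tab [ 0.54173609 -0.02487191] handle [ 0.44738076 -0.07969044]
```

Call:
{"op": "arm_command", "data": {"travel": [[0.278,-0.244,0],[0.278,-0.244,0],[0.278,-0.244,0],[0.278,-0.244,0],[0.278,-0.244,0],[0.278,-0.244,0],[0.278,-0.244,0],[0.278,-0.244,0],[0.278,-0.244,0],[0.278,-0.244,0],[0.278,-0.244,0],[0.278,-0.244,0]], "twist": [[0,0,0],[0,0,0],[0,0,0],[0,0,0],[0,0,0],[0,0,0],[0,0,0],[0,0,0],[0,0,0],[0,0,0],[0,0,0],[0,0,0]], "gripper": [1,1,1,1,1,1,1,1,1,1,1,1]}}

```text
time: 1.1
eef_pos: [0.4382, -0.2151, 0.2223]
eef_rot: [0.984, 0.179, -0.0, 0.0]
contact_force: [1.4, -0.2, -0.4]
gripper_width: 0.087
grasp_force: 0.0
```

Call:
{"op": "arm_command", "data": {"travel": [[0.278,-0.244,0],[0.278,-0.244,0],[0.278,-0.244,0],[0.278,-0.244,0],[0.278,-0.244,0],[0.278,-0.244,0],[0,0,0],[0,0,0],[0,0,0],[0,0,0],[0,0,0],[0,0,0]], "twist": [[0,0,0],[0,0,0],[0,0,0],[0,0,0],[0,0,0],[0,0,0],[0,0,-0.072],[0,0,-0.072],[0,0,-0.072],[0,0,-0.072],[0,0,-0.072],[0,0,-0.072]], "gripper": [1,1,1,1,1,1,1,1,1,1,1,1]}}

```text
time: 2.1
eef_pos: [0.5422, -0.0211, 0.222]
eef_rot: [0.867, 0.499, -0.0, -0.0]
contact_force: [0.1, -0.2, -0.2]
gripper_width: 0.0872
grasp_force: 0.0
```

Call:
{"op": "arm_command", "data": {"travel": [[0,0,0],[0,0,0],[0,0,0],[0,0,0],[0,0,0]], "twist": [[0,0,-0.072],[0,0,-0.072],[0,0,-0.072],[0,0,0],[0,0,0]], "gripper": [1,1,1,1,1]}}

```text
time: 2.52
eef_pos: [0.5423, -0.0212, 0.2222]
eef_rot: [0.773, 0.634, -0.0, -0.0]
contact_force: [-0.2, -0.0, 1.0]
gripper_width: 0.0871
grasp_force: 0.0
```

Run:
```python
from h import *
s=env.read_state(); im=env.read_camera("wrist"); cv2.imwrite("pics/w1.png",im[:,:,::-1])
print(s["eef_pos"],s["eef_rot"],s["qpos"].round(2),s["time"])
for c,b in orange(im): print(c,b,ray("wrist",c,.06,s).round(4))
```

```text
[ 0.54230283 -0.02119978  0.22217831] [ 7.73016658e-01  6.34385633e-01 -2.34396657e-04 -2.46621711e-04] [ 0.64  0.14 -0.7   1.7   0.1   1.33 -0.28] 2.5167
(np.float64(605.7), np.float64(224.5)) [601, 220, 10, 10, 51] [ 0.794  -0.0759  0.06  ]
```

View pics/w1.png

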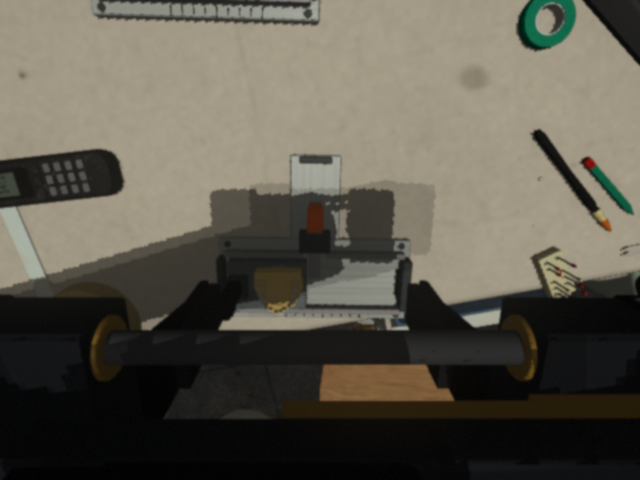

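The wrist view shows the tab, in shadow, at columns 306–324 and rows 202–235, the plate edge near row 240 (horizontal, so the yaw agrees), and the cast at (277,285).

```bash
cat >> h.py <<'E'
def tab(im,box):
    h=cv2.cvtColor(im,cv2.COLOR_RGB2HSV); m=cv2.inRange(h,(0,150,50),(15,255,255))
    x0,y0,x1,y1=box; k=np.zeros_like(m); k[y0:y1,x0:x1]=m[y0:y1,x0:x1]
    return k,cv2.boundingRect(k)
E
python3 - <<'E'
from h import *
s=env.read_state(); im=cv2.imread("pics/w1.png")[:,:,::-1].copy()
k,b=tab(im,(290,190,340,250)); print(b)
for r in range(b[1],b[1]+b[3],3):
    c=np.flatnonzero(k[r]); print(r,c.min(),c.max(),im[r,316])
P=[ray("wrist",p,.01,s) for p in((218,239),(410,240.5))]; d=P[1]-P[0]; print(np.array(P).round(4),np.linalg.norm(d),np.arctan2(d[1],d[0]))
E
```

```text
(307, 204, 16, 29)
204 310 318 [57 33 22]
207 308 321 [61 30 16]
210 308 322 [64 31 16]
213 308 322 [70 33 18]
216 308 322 [71 33 15]
219 308 322 [70 33 16]
222 308 322 [70 32 15]
225 308 322 [70 32 15]
228 307 322 [68 31 13]
231 307 322 [63 30 15]
[[ 0.4386 -0.0342  0.01  ]
 [ 0.6329 -0.0744  0.01  ]] 0.1983744057173949 -0.20373590400026842
```

Run:
```python
from h import *
s=env.read_state()
p=ray("wrist",(315,233),.062,s); yw=-.2; u=np.array([np.cos(yw),np.sin(yw),0]);v=np.array([-u[1],u[0],0])
c=p+.010*v; print("inner top edge",p.round(4),"tab centre",c.round(4))
R=Ro.from_quat(s["eef_rot"]).as_matrix(); print("tool delta",(R.T@(c-s["eef_pos"])).round(4))
P=ray("wrist",(314,240),.01,s); print("edge->tab inner, expect .017:",(p-P)@v)
mid=(ray("wrist",(218,239),.01,s)+ray("wrist",(410,240.5),.01,s))/2
print("origin by edge",(mid-.045*v).round(4),"tab by it",(mid+.027*v).round(4), "handle",(mid-.045*v-.082*u).round(4))
```

```text
inner top edge [ 0.5407 -0.0332  0.062 ] tab centre [ 0.5427 -0.0234  0.062 ]
tool delta [-0.002   0.0008  0.1603]
edge->tab inner, expect .017: 0.021957724355308413
origin by edge [ 0.5268 -0.0984  0.01  ] tab by it [ 0.5411 -0.0278  0.01  ] handle [ 0.4464 -0.0821  0.01  ]
```

Call:
{"op": "arm_command", "data": {"travel": [[-0.02,0.005,0.3],[0,0,0.3],[0,0,0.3],[0,0,0.3],[0,0,0.3],[0,0,0.2],[0,0,0.19],[0,0,0],[0,0,0],[0,0,0]], "twist": [[0,0,0],[0,0,0],[0,0,0],[0,0,0],[0,0,0],[0,0,0],[0,0,0],[0,0,0],[0,0,0],[0,0,0]], "gripper": [1,1,1,1,1,1,1,1,1,1]}}

```text
time: 3.4
eef_pos: [0.5436, -0.0231, 0.0347]
eef_rot: [0.772, 0.635, 0.001, 0.001]
contact_force: [-0.0, 0.1, 1.0]
gripper_width: 0.0869
grasp_force: 0.0
```

Call:
{"op": "arm_command", "data": {"travel": [[0,0,0],[0,0,0],[0,0,0],[0,0,0],[0,0,0],[0,0,0],[0,0,0],[0,0,0],[0,0,0],[0,0,0]], "twist": [[0,0,0],[0,0,0],[0,0,0],[0,0,0],[0,0,0],[0,0,0],[0,0,0],[0,0,0],[0,0,0],[0,0,0]], "gripper": [-1,-1,-1,-1,-1,-1,-1,-1,-1,-1]}}

```text
time: 4.23
eef_pos: [0.5426, -0.0232, 0.0335]
eef_rot: [0.772, 0.636, -0.0, -0.0]
contact_force: [0.0, -0.1, 1.0]
gripper_width: 0.0283
grasp_force: 0.0
```

Call:
{"op": "arm_command", "data": {"travel": [[0,0,0],[0,0,0],[0,0,0],[0,0,0],[0,0,0]], "twist": [[0,0,0],[0,0,0],[0,0,0],[0,0,0],[0,0,0]], "gripper": [-1,-1,-1,-1,-1]}}

```text
time: 4.65
eef_pos: [0.543, -0.0233, 0.0335]
eef_rot: [0.772, 0.635, 0.0, 0.0]
contact_force: [0.9, 1.6, -1.0]
gripper_width: 0.0137
grasp_force: 30.0
```

Call:
{"op": "arm_command", "data": {"travel": [[0.04,0,0],[0.04,0,0],[0.04,0,0],[0.04,0,0],[0.04,0,0],[0.04,0,0],[0.04,0,0],[0.04,0,0],[0.02,0,0],[0,0,0],[0,0,0]], "twist": [[0,0,0],[0,0,0],[0,0,0],[0,0,0],[0,0,0],[0,0,0],[0,0,0],[0,0,0],[0,0,0],[0,0,0],[0,0,0]], "gripper": [-1,-1,-1,-1,-1,-1,-1,-1,-1,-1,-1]}}

```text
time: 5.57
eef_pos: [0.5488, 0.0047, 0.0333]
eef_rot: [0.773, 0.635, -0.003, 0.002]
contact_force: [0.4, -12.6, -0.3]
gripper_width: 0.0138
grasp_force: 30.0
```

Call:
{"op": "arm_command", "data": {"travel": [[0.03,0,0],[0.03,0,0],[0,0,0],[0,0,0]], "twist": [[0,0,0],[0,0,0],[0,0,0],[0,0,0]], "gripper": [-1,-1,-1,-1]}}

```text
time: 5.9
eef_pos: [0.5489, 0.005, 0.0331]
eef_rot: [0.774, 0.633, -0.006, 0.004]
contact_force: [-1.2, -22.3, 2.3]
gripper_width: 0.0137
grasp_force: 30.0
```

Run:
```python
from h import *
s=env.read_state(); im=env.read_camera("wrist")
t=env.read_camera("top"); print(s["eef_pos"],s["contact_force"],orange(t))
cv2.imwrite("pics/w2.png",np.hstack([im[120:420,120:520],cv2.resize(t[150:300,320:500],(360,300))])[:,:,::-1])
```

```text
[0.54892237 0.0049507  0.03306355] [ -1.20131054 -22.28247918   2.33887511] [((np.float64(211.5), np.float64(250.6)), [206, 247, 12, 9, 76])]
```

View pics/w2.png

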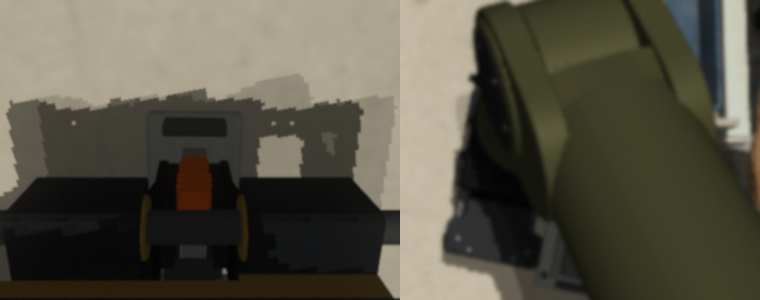

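Call:
{"op": "arm_command", "data": {"travel": [[-0.05,0,0],[-0.05,0,0],[0,0,0],[0,0,0],[0,0,0],[0,0,0],[0,0,0],[0,0,0]], "twist": [[0,0,0],[0,0,0],[0,0,0],[0,0,0],[0,0,0],[0,0,0],[0,0,0],[0,0,0]], "gripper": [-1,-1,-1,1,1,1,1,1]}}

```text
time: 6.67
eef_pos: [0.548, 0.0075, 0.0335]
eef_rot: [0.771, 0.636, -0.0, -0.0]
contact_force: [0.4, 0.3, 0.2]
gripper_width: 0.039
grasp_force: 0.0
```

Call:
{"op": "arm_command", "data": {"travel": [[0,0,0],[0,0,0],[0,0,-0.3],[0,0,-0.3],[0,0,-0.4],[0,0,-0.4],[0,0,-0.4],[0,0,0],[0,0,0]], "twist": [[0,0,0],[0,0,0],[0,0,0],[0,0,0],[0,0,0],[0,0,0],[0,0,0],[0,0,0],[0,0,0]], "gripper": [1,1,1,1,1,1,1,1,1]}}

```text
time: 7.42
eef_pos: [0.5501, 0.0065, 0.2164]
eef_rot: [0.772, 0.636, 0.002, 0.002]
contact_force: [-0.1, 0.2, -0.6]
gripper_width: 0.0866
grasp_force: 0.0
```

Run:
```python
from h import *
s=env.read_state(); im=env.read_camera("wrist")
print(s["eef_pos"],s["eef_rot"],s["contact_force"])
k,b=tab(im,(270,150,370,280)); print(b)
cv2.imwrite("pics/w3.png",cv2.resize(im[150:350,180:440],None,fx=3,fy=3)[:,:,::-1])
p=ray("wrist",(b[0]+b[2]/2,b[1]+b[3]),.062,s); u=np.array([np.cos(.2),-np.sin(.2),0]);v=np.array([-u[1],u[0],0])
print("inner",p,"centre",p+.01*v,"moved",(p-[0.5407,-0.0332,.062])@v)
```

```text
[0.55010532 0.00649179 0.21638313] [0.77199199 0.63562589 0.00183139 0.00217805] [-0.12611626  0.21548771 -0.56510479]
(304, 206, 16, 29)
inner [ 0.54681634 -0.00527893  0.062     ] centre [0.54880303 0.00452173 0.062     ] moved 0.02857963545632431
```

View pics/w3.png

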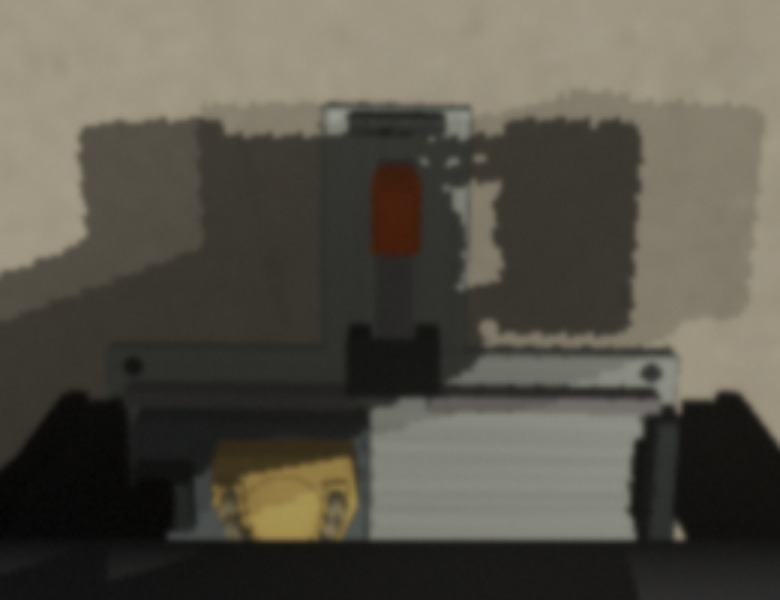

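The tab stands out on the tongue, with its top's inner edge at row 235 of the full picture. It moved about 28.6 mm and then met a firm stop. I'll check whether it started a few mm out.

Run:
```python
from h import *
s=env.read_state(); im=cv2.imread("pics/w3.png")
u=np.array([np.cos(.2),-np.sin(.2),0]);v=np.array([-u[1],u[0],0])
A=ray("wrist",(180+110/3,150+343/3),.01,s);B=ray("wrist",(180+680/3,150+350/3),.01,s)
d=B-A;print("edge len",np.linalg.norm(d),"yaw",np.arctan2(d[1],d[0]))
e=(A+B)/2
p=ray("wrist",(312,235),.062,s);print("tab centre y (104 if full)",(p-e)@v*1e3+55, "x off",(p-e)@u)
t=ray("wrist",(180+395/3,150+105/3),.01,s);print("tongue end y (130)",(t-e)@v*1e3+45)
# outer face of tab foot z=22
q=ray("wrist",(312,150+162/3),.022,s);print("tab outer foot y (114)",(q-e)@v*1e3+45)
q=ray("wrist",(312,150+327/3),.029,s);print("guide outer y",(q-e)@v*1e3+45)
```

```text
edge len 0.1960506591850943 yaw -0.20619284168609256
tab centre y (104 if full) 102.47099385677424 x off 1.95526535720847e-05
tongue end y (130) 128.06078749786354
tab outer foot y (114) 111.75429581591425
guide outer y 58.828032676181216
```

The tab centre is about 103.6 mm from the axis once the 2% scale error is taken out, against 104 mm expected. With a firm 22 N stop as well, the lock is fully out. Next is the handle.

Call:
{"op": "arm_command", "data": {"travel": [[-0.266,-0.21,0],[-0.266,-0.21,0],[-0.266,-0.21,0],[-0.266,-0.21,0],[0,0,0],[0,0,0],[0,0,0],[0,0,0],[0,0,0],[0,0,0],[0,0,0]], "twist": [[0,0,0],[0,0,0],[0,0,0],[0,0,0],[0,0,0.07],[0,0,0.07],[0,0,0.07],[0,0,0.07],[0,0,0.07],[0,0,0.07],[0,0,0.07]], "gripper": [1,1,1,1,1,1,1,1,1,1,1]}}

```text
time: 8.38
eef_pos: [0.4442, -0.0819, 0.2115]
eef_rot: [0.955, 0.297, -0.001, -0.001]
contact_force: [-0.5, -0.1, -0.3]
gripper_width: 0.087
grasp_force: 0.0
```

Call:
{"op": "arm_command", "data": {"travel": [[0,0,0],[0,0,0],[0,0,0],[0,0,0],[0,0,0],[0,0,0],[0,0,0],[0,0,0],[0,0,0],[0,0,0]], "twist": [[0,0,0.07],[0,0,0.07],[0,0,0.07],[0,0,0.07],[0,0,0.07],[0,0,0.07],[0,0,0.07],[0,0,0.02],[0,0,0],[0,0,0]], "gripper": [1,1,1,1,1,1,1,1,1,1]}}

```text
time: 9.22
eef_pos: [0.4446, -0.0819, 0.2121]
eef_rot: [0.995, -0.096, -0.001, -0.0]
contact_force: [-0.6, -0.3, 0.6]
gripper_width: 0.087
grasp_force: 0.0
```

Run:
```python
from h import *
s=env.read_state(); im=env.read_camera("wrist")
print(s["eef_pos"],s["eef_rot"],s["qpos"].round(2)); R=Ro.from_quat(s["eef_rot"]).as_matrix();print("x axis yaw",np.arctan2(R[1,0],R[0,0]))
cv2.imwrite("pics/w4.png",im[:,:,::-1])
```

```text
[ 0.44460834 -0.08194281  0.21206193] [ 9.95394735e-01 -9.58507436e-02 -1.33276320e-03 -4.24866614e-04] [ 0.86 -0.09 -0.69  1.91 -0.06  1.31 -1.57]
x axis yaw -0.19199562737341813
```

View pics/w4.png

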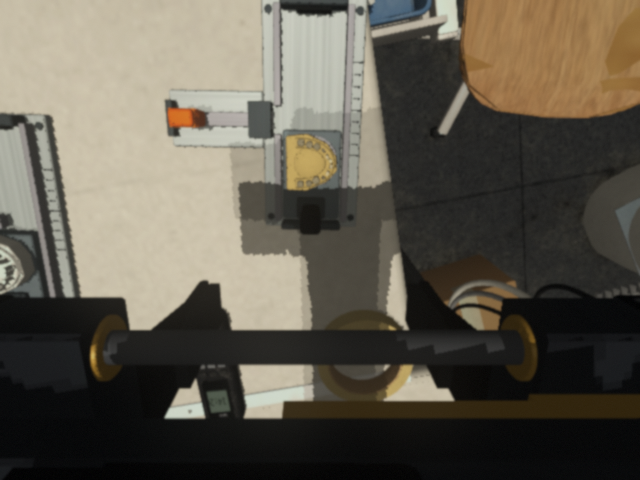

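The rail is seen from above its front: the lock tab is out at (185,118), right against the end block on the tongue. The handle is at columns 299–321, and its top ends near row 233.

Run:
```python
from h import *
s=env.read_state(); im=cv2.imread("pics/w4.png")
g=im.max(2)
for r in (200,206,212,218,224,228,230,232,234,236): print(r,g[r,290:334:2])
R=Ro.from_quat(s["eef_rot"]).as_matrix()
A=ray("wrist",(310.5,233.5),.089,s); print("handle rear top",A.round(4),"tool",(R.T@(A-s["eef_pos"])).round(4))
print("handle centre, tool",(R.T@(A-s["eef_pos"])+[.007,0,0]).round(4))
```

```text
200 [46 46 46 41 33 34 33 32 33 34 32 32 31 32 32 33 32 34 44 44 44 45]
206 [46 46 45 40 33 32 29 25 23 25 24 24 23 23 27 30 32 34 42 43 44 42]
212 [47 46 44 40 31 28 24 24 22 23 23 22 22 22 24 27 30 33 41 42 44 42]
218 [47 47 47 46 38 28 24 22 25 22 23 23 20 22 21 27 35 41 45 46 43 44]
224 [37 36 35 34 33 24 23 25 24 23 22 23 22 23 22 26 29 30 31 28 30 30]
228 [52 53 48 46 41 29 25 25 23 21 23 22 21 21 21 27 35 32 33 34 33 33]
230 [96 97 97 90 71 40 25 24 24 25 24 24 23 22 23 44 60 60 61 60 58 56]
232 [108 109 110 105  86  57  31  26  26  24  25  24  22  24  32  60  75  76
  75  74  74  74]
234 [109 110 110 109 102  82  61  52  52  50  49  49  49  50  60  76  77  76
  76  76  76  77]
236 [110 111 110 108 106  86  77  77  76  77  76  76  77  76  77  79  76  78
  77  77  76  78]
handle rear top [ 0.443  -0.0804  0.089 ] tool [-0.0018 -0.0012  0.1234]
handle centre, tool [ 0.0052 -0.0012  0.1234]
```

Call:
{"op": "arm_command", "data": {"travel": [[0.04,-0.015,0.3],[0,0,0.3],[0,0,0.3],[0,0,0.3],[0,0,0.2],[0,0,0.13],[0,0,0],[0,0,0],[0,0,0],[0,0,0],[0,0,0],[0,0,0]], "twist": [[0,0,0],[0,0,0],[0,0,0],[0,0,0],[0,0,0],[0,0,0],[0,0,0],[0,0,0],[0,0,0],[0,0,0],[0,0,0],[0,0,0]], "gripper": [1,1,1,1,1,1,1,1,-1,-1,-1,-1]}}

```text
time: 10.27
eef_pos: [0.4504, -0.0816, 0.0614]
eef_rot: [0.995, -0.096, 0.001, 0.0]
contact_force: [0.0, -0.4, -0.4]
gripper_width: 0.0681
grasp_force: 0.0
```

Call:
{"op": "arm_command", "data": {"travel": [[0,0,0],[0,0,0],[0,0,0],[0,0,0],[0,0,0],[0,0,0],[0,0,0],[0,0,0],[0,0,0],[0,0,0],[0,0,0],[0,0,0]], "twist": [[0,0,0],[0,0,0],[0,0,0],[0,0,0],[0,0,0],[0,0,0],[0,0,0],[0,0,0],[0,0,0],[0,0,0],[0,0,0],[0,0,0]], "gripper": [-1,-1,-1,-1,-1,-1,-1,-1,-1,-1,-1,-1]}}

```text
time: 11.27
eef_pos: [0.45, -0.0801, 0.0605]
eef_rot: [0.995, -0.096, 0.0, -0.001]
contact_force: [1.0, 4.6, 0.1]
gripper_width: 0.016
grasp_force: 30.0
```

Call:
{"op": "arm_command", "data": {"travel": [[0.05,0,0],[0.08,0,0],[0.08,0,0],[0.08,0.002,0],[0.08,0.002,0],[0.08,0.002,0],[0.08,0.002,0],[0.08,0,0],[0.08,0,0],[0.08,0,0],[0.05,0,0],[0,0,0]], "twist": [[0,0,0],[0,0,0],[0,0,0],[0,0,0],[0,0,0],[0,0,0],[0,0,0],[0,0,0],[0,0,0],[0,0,0],[0,0,0],[0,0,0]], "gripper": [-1,-1,-1,-1,-1,-1,-1,-1,-1,-1,-1,-1]}}

```text
time: 12.27
eef_pos: [0.5315, -0.0975, 0.0605]
eef_rot: [0.995, -0.096, 0.001, -0.001]
contact_force: [3.1, 4.0, -1.2]
gripper_width: 0.0157
grasp_force: 30.0
```

Call:
{"op": "arm_command", "data": {"travel": [[0.05,0,0],[0.05,0,0],[0.03,0,0],[0,0,0],[0,0,0],[0,0,0]], "twist": [[0,0,0],[0,0,0],[0,0,0],[0,0,0],[0,0,0],[0,0,0]], "gripper": [-1,-1,-1,-1,-1,-1]}}

```text
time: 12.77
eef_pos: [0.5362, -0.0986, 0.0603]
eef_rot: [0.995, -0.096, -0.007, 0.0]
contact_force: [-18.6, 8.3, 19.3]
gripper_width: 0.0157
grasp_force: 30.0
```

Call:
{"op": "arm_command", "data": {"travel": [[-0.04,0,0],[0,0,0],[0,0,0],[0,0,0],[0,0,0],[0,0,0],[0,0,0],[0,0,0],[0,0,0],[0,0,0]], "twist": [[0,0,0],[0,0,0],[0,0,0],[0,0,0],[0,0,0],[0,0,0],[0,0,0],[0,0,0],[0,0,0],[0,0,0]], "gripper": [-1,-1,1,1,1,1,1,1,1,1]}}

```text
time: 13.6
eef_pos: [0.539, -0.0998, 0.0605]
eef_rot: [0.995, -0.096, 0.0, 0.0]
contact_force: [-0.1, 0.6, 0.2]
gripper_width: 0.0613
grasp_force: 0.0
```

Call:
{"op": "arm_command", "data": {"travel": [[0,0,-0.2],[0,0,-0.3],[0,0,-0.4],[0,0,-0.4],[-0.2,0,-0.3],[-0.4,0,0],[-0.4,0,0],[0,0,0],[0,0,0]], "twist": [[0,0,0],[0,0,0],[0,0,0],[0,0,0],[0,0,0],[0,0,0],[0,0,0],[0,0,0],[0,0,0]], "gripper": [1,1,1,1,1,1,1,1,1]}}

```text
time: 14.35
eef_pos: [0.4393, -0.0807, 0.2211]
eef_rot: [0.995, -0.097, 0.001, 0.002]
contact_force: [0.0, -1.1, 0.2]
gripper_width: 0.0866
grasp_force: 0.0
```

Run:
```python
from h import *
s=env.read_state(); im=env.read_camera("wrist"); print(s["eef_pos"],s["time"],s["contact_force"])
cv2.imwrite("pics/w5.png",im[:,:,::-1]); t=env.read_camera("scene"); print(orange(t))
```

```text
[ 0.4392553  -0.08069329  0.22108847] 14.35 [ 0.04686507 -1.11492473  0.21043401]
[((np.float64(440.7), np.float64(41.2)), [424, 30, 30, 22, 304]), ((np.float64(353.9), np.float64(223.6)), [349, 217, 11, 16, 112]), ((np.float64(245.7), np.float64(310.0)), [240, 303, 13, 17, 128])]
```

View pics/w5.png

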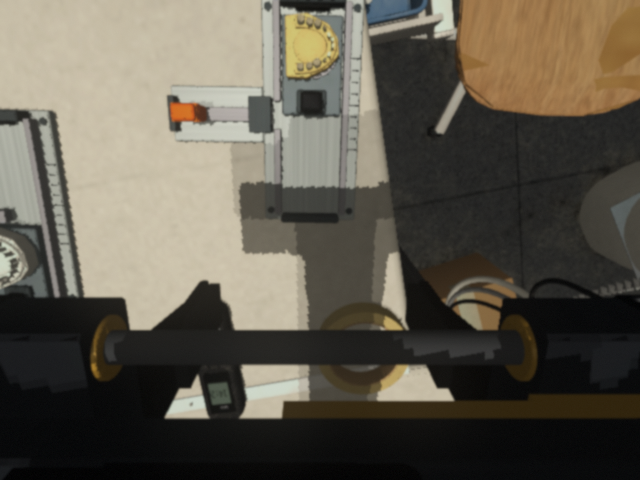

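The sledge front is up against the far stop block at about row 8. The lock is still out at (185,113), and the white rail's tab hasn't moved. The gripper is clear of everything.

```bash
python3 -c "
from bench import env
print(env.sign_off())"
```

```text
the job is handed in; nothing more can be done
None
```

The yellow rail's lock slide is drawn out to its stop and its sledge is at the far stop, released; the white rail was left untouched, and the job was handed in at about 14.5 s (the hand-in returned no verdict).

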